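# Swing the hold-down arm in line and lock it with its pin

### The arm

A 6-joint arm with a two-finger parallel gripper is mounted at the origin on the work surface. World frame = base frame: x ahead of the robot, y to its left, z up, the work surface at z = 0. Lengths are in m, angles in rad, forces in N, time in s.
With the tool pointing down it reaches from about 0.375 to 0.825 m from the base axis. Payload 5.5 kg.
Tool frame: the origin (TCP) lies midway between the tips of the shut fingers; the grasp point (between the pads) lies 19 mm behind it; z points along the fingers, y is the line along which they close (so a half turn about z gives the same grasp; the last joint's range is limited). The gripper opens to 85 mm and grips with 20 to 120 N. Pads are 22 mm wide; open, the fingers measure 114 mm over their backs; the gripper's body (76 mm by 85 mm) begins 54 mm behind the grasp point. The pads swing forward as they close: fully open they stand 13 mm farther back than shut.
Start: joints at [-1.321, 0.314, -0.047, 1.21, 0, 1.571], TCP at [0.148, -0.581, 0.231] pointing down, gripper open.
Joint ranges: [-2.67, 2.67], [-0.69, 1.73], [-1.03, 1.25], [-2.08, 2.16], [-1.42, 1.45], [-3.14, 3.14]. Speed limits (rad/s): [2.39, 2.39, 3.01, 3.14, 3.14, 3.14].

### API

Orientations are given as [roll, pitch, yaw] about the fixed x, y, z axes, in that order (R = Rz(yaw) Ry(pitch) Rx(roll)).
In Python, from station import * gives the robot as it stands. The module is installed in compiled form; this text tells all that it offers.
- The arm moves only by the tool carry_out, never from a script. Its argument "deltas" is a list that holds one entry, the list of rows, each a list of 5 numbers: the closure, from 0 (fully open) to 1 (shut), then the shift along the tool's x, y, z normalised to -1 to 1, where 1 is 0.025 m, then the turn about the tool's z normalised to -1 to 1, where 1 is 0.15 rad. A call has 1 to 12 rows; each row shifts and turns the commanded pose from where the row before left it, along the tool's axes as they then stand; what a row does not reach is not made up. A row lasts 1/8 s, in which the tool goes at most 62.5 mm and 10.7 degrees, less where a joint would pass 70% of its speed; a pose out of reach is approached as far as the arm can. A call with a number of a shift or a turn outside -1 to 1 is refused whole. A call with a gripper value outside its range is refused whole. The fingers move at their own pace and stop on an object; "squeeze" is the grip in N (left out, the last holds). Time passes only in rows, so rows that do not move let the fingers close. It gives the time, the measured TCP pose, the force, the opening and the grip force at its end, in the units of the state.
- state(): the state, without advancing time (a new reading comes with each control period).
- camera(name): name is "side" or "top" or "wrist"; returns a dict with "pixels" (420x560x3 uint8, red, green, blue), "fx", "fy", "cx", "cy" (pixels), "k1" (the pictures are not rectified: a ray, as slopes to the right and down, at radius r is drawn at 1 + k1 r^2 times it, then the intrinsics apply), "R" (3x3) and "t" (3): a world point X has camera coordinates R X + t. Camera axes: x right, y down, z forward; pixel columns grow to the right and rows downward; lengths in m; the calibration is good to about 2 mm. A picture is of the moment at which its call begins. There is no depth.
- close_job(): hands the job in; it is judged then, once.
Trained networks look in a picture, given as the dict that the camera call returned (one of the last four; its "shot" number tells which), for a name from the list of things; names that differ only in an ending like _2 or _b are one class to them, and where a whole thing is asked for, a point or a joint stands for the part that bears it (a point fixed in the world has none). Each returns a list of dicts, best first, with "confidence" (0 to 1); they miss things now and then, are a little off and sometimes report something else, mostly with a low value. They report only what shows in the picture. A call takes as long as a camera call.
- silhouettes(picture, label): "pixels" (420x560 bool, what is visible of it) and "rect" ([centre column, centre row, width, height] in pixels, round what is visible of it).
- place_of(picture, label): "point" ([column, row] in pixels: a listed point, or the origin of a listed thing).
The state is a dict: "time": time; "qpos": joint angles; "qvel": joint speeds; "joint_torque": joint torques, N m; "eef_pos": TCP position; "tool_rot": TCP orientation; "wrist_force": force on the tool from outside, world axes, zero at the start; "torque": the same for the moment, N m; "finger_gap": opening from 0.0 (shut) to 1.0 (fully open); "grip_force": force on a finger pad.
Only numpy, scipy, OpenCV 4.12 (cv2) and the standard library are available. Lean on these libraries where they do the work, as an engineer would, in place of code of your own. Each camera call takes 0.05 s, during which the arm holds its last target. There are 200 camera calls.

### The job

Get the press fixture ready: turn its steel hold-down arm in over the black part until the hole in the arm's upright lug lines up with the bore of the guide block, then push the locking pin through the lug until the pin's head is right up against the guide block. Leave the mug, the bin and the screwdriver where they are.

Things in the scene. Friction and masses are not known exactly. Their poses are not given: they have to be found in the camera images.
- fixture: Bolted-down aluminium press fixture, base plate 290 x 110 x 12 mm (x -55 to 235). Origin on the bench surface on the pivot bolt's axis; x runs level from the pivot to the guide block, z up. Pivot post 26 mm thick at x = 0. Nest 56 mm square, top 30 mm up, at x = 85, with a black part 28 mm across, its top 40 mm up.
- strap (a joint): Turn of the steel hold-down arm about the upright pivot bolt, rad. 0: along the fixture's x axis, holes lined up; positive: swung out clockwise seen from above, away from the robot, 0.45 to 1.0 at the start. No stop at 0: it goes on to -0.5. It stays where left; turning takes about 0.2 N m. Flat bar 30 mm wide, 46 to 58 mm above the bench, reaching 157 mm from the pivot; bolt head top 67 mm up.
- lug_hole (a point): Centre of the 13 mm through hole (along the arm) in the upright lug at the arm's end, 151 mm from the pivot axis, 74 mm above the bench. The lug is a plate across the arm, 145 to 157 mm from the pivot, 34 mm wide, its top 88 mm above the bench.
- guide_front (a point): Front end of the guide block's bore, at its face towards the pivot (fixture x = 161 mm), 74 mm up. The block: x 161 to 221 mm, 36 mm wide, top 92 mm up; its level 11.5 mm through bore runs along x at y = 0. With the arm in line, the lug's outer face is 4 mm from this face.
- guide_rear (a point): Rear end of the guide bore, at the block's face away from the pivot (fixture x = 221 mm), 74 mm up.
- pin_nose (a point): Tip, on the axis, of the loose steel locking pin (about 70 g). It lies in the guide bore, nose to the pivot: level but for a slight droop of the head; shank 10 mm thick, 92 mm long under the head, the last 10 mm tapering to 3 mm, to find a hole up to about 3 mm off. At the start the nose is 8 to 16 mm inside the guide's front face; pushed home it is at fixture x = 129 mm.
- pin_head (a point): Centre of the outer end face of the pin's button head (20 mm across, 8 mm thick), at the start 48 to 56 mm behind the guide's rear face; pushed home, 8 mm behind it.
- mug: White mug, 80 mm across, 90 mm tall, handle on one side; origin at the centre of its foot. Bystander.
- bin: Grey open bin, 150 x 110 x 75 mm; origin at the centre of its underside. Bystander.
- driver: Screwdriver, 190 mm long, lying on the bench. Bystander.

How it is judged:
On the way, in this order (a step that is already met when the one before it is completed fails the run):
1. the arm is turned in until its hole is roughly in line with the guide bore (within 0.04 rad) (value of joint strap between -0.04 and 0.04 rad), for 0.2 s.
2. the pin is pushed through the lug, its head up to the guide block (x of pin_nose in the frame of fixture between 0.12 and 0.133 m and value of joint strap between -0.03 and 0.03 rad), for 0.2 s.
At the end, for the whole second after the job is handed in: The arm stands within 0.03 rad of in line and at rest, and the pin is in the guide bore and through the lug's hole: its head within 4 mm of the guide block, its nose within 4 mm sideways and 5 mm in height of the bore's axis (all of step 2 and y of pin_nose in the frame of fixture between -0.004 and 0.004 m and z of pin_nose in the frame of fixture between 0.069 and 0.079 m and velocity of joint strap between -0.05 and 0.05 rad/s); the robot touches nothing.
It fails at once if the mug is moved by more than 30 mm (distance of mug from where it was at the start of the episode above 0.03 m).
It fails at once if the bin is moved by more than 30 mm (distance of bin from where it was at the start of the episode above 0.03 m).
It fails at once if the screwdriver is moved by more than 30 mm (distance of driver from where it was at the start of the episode above 0.03 m).
It fails at once if the mug is tipped (angle between mug's own z axis and vertical above 0.4 rad).
It also fails if it takes over 53 s, if anything falls off the work surface, if the arm or the gripper's body presses on something with over 40 N, if the wrist force passes 120 N, or if a joint passes its speed limit or range.

## Working session

There is one attempt and no reset: what is moved stays moved. The work goes in short steps, Python scripts to look and compute and a tool call to move; the robot and the scene stay as the last step left them, time stands still between calls to the robot, and variables do not carry over. Pictures are saved under pics/ and viewed, at most 10 in all, crops included, and the job is handed in when it is done.

Besides the shell and the picture viewer there is one more tool, called after "Call:" by a JSON object that holds its "name" and its "arguments". carry_out: Moves the arm, as the interface text tells. Its arguments: {"type":"object","properties":{"deltas":{"type":"array"},"squeeze":{"type":"number"}},"required":["deltas"]}

```bash
mkdir -p pics; cat > h.py <<'E'
from station import *
import numpy as np, cv2
from scipy.optimize import least_squares
def proj(c,X):
    p=np.asarray(c["R"])@np.asarray(X)+np.asarray(c["t"]); s=p[:2]/p[2]; s=s*(1+c["k1"]*(s@s))
    return np.array([c["fx"]*s[0]+c["cx"],c["fy"]*s[1]+c["cy"]])
def ray(c,px):
    d=np.array([(px[0]-c["cx"])/c["fx"],(px[1]-c["cy"])/c["fy"]]); s=d.copy()
    for _ in range(20): s=d/(1+c["k1"]*(s@s))
    R=np.asarray(c["R"]); return -R.T@np.asarray(c["t"]), R.T@np.array([s[0],s[1],1])
def atz(c,px,z):
    o,d=ray(c,px); return o+d*(z-o[2])/d[2]
def find(c,l):
    r=place_of(c,l); return (r[0]["point"],round(r[0]["confidence"],2)) if r else (None,0)
def save(c,n): cv2.imwrite("pics/"+n+".png",cv2.cvtColor(c["pixels"],cv2.COLOR_RGB2BGR))
E
python3 - <<'E'
from h import *
Z=dict(fixture=0,lug_hole=.074,guide_front=.074,guide_rear=.074,pin_nose=.074,pin_head=.074,mug=0,bin=0,driver=0.01)
ims=[]
for n in("top","side"):
    c=camera(n); ims.append(c["pixels"])
    print(n,np.round(-np.asarray(c["R"]).T@np.asarray(c["t"]),3))
    for l,z in Z.items():
        p,k=find(c,l)
        if p is not None: print(l,np.round(p,1),k,np.round(atz(c,p,z),4))
    save(c,n+"0")
s=state();print(s)
E
```

```text
top [0.287 0.025 1.405]
fixture [311.2 218.3] 0.61 [ 0.5176 -0.0542  0.    ]
lug_hole [293.  161.9] 0.58 [ 0.6548 -0.0077  0.074 ]
guide_front [251.3 204.1] 0.62 [0.5456 0.1017 0.074 ]
guide_rear [230.9 192.2] 0.77 [0.578  0.1539 0.074 ]
pin_nose [293.3 164.6] 0.61 [ 0.6475 -0.0083  0.074 ]
pin_head [208.  186.3] 0.65 [0.595  0.2133 0.074 ]
mug [406.3 172. ] 0.94 [ 0.6406 -0.3215  0.    ]
bin [133.1 223.9] 0.77 [0.5125 0.4299 0.    ]
driver [442.4 232.5] 0.7 [ 0.4685 -0.4078  0.01  ]
side [-0.025  1.154  1.   ]
fixture [296.2 231.1] 0.57 [ 0.5068 -0.0589  0.    ]
lug_hole [248.3 210.2] 0.97 [ 0.6535 -0.0016  0.074 ]
guide_front [258.5 238.1] 0.73 [0.5542 0.1135 0.074 ]
guide_rear [246.5 243.3] 0.69 [0.5741 0.1516 0.074 ]
pin_nose [295.5 231. ] 0.36 [0.4696 0.0314 0.074 ]
pin_head [230.3 253.5] 0.42 [0.5928 0.214  0.074 ]
mug [293.3 187.5] 0.76 [ 0.6299 -0.3005  0.    ]
bin [222.5 327.8] 0.87 [0.5032 0.4132 0.    ]
driver [342.7 184.7] 0.57 [ 0.4658 -0.3879  0.01  ]
{'time': 1.0, 'qpos': array([-1.32101509e+00,  3.13475420e-01, -4.70959022e-02,  1.21018581e+00,
        9.24144145e-06,  1.57079422e+00]), 'qvel': array([-0.00066541, -0.00074331,  0.0008816 , -0.00269705, -0.00096722,
       -0.00030892]), 'joint_torque': array([-2.04104581e-04, -5.39471662e+01,  3.40055537e+01,  1.43122546e-03,
        5.94492622e-05, -2.73698291e-06]), 'eef_pos': array([ 0.14831959, -0.58138475,  0.23131604]), 'tool_rot': array([ 3.14155346e+00, -9.24135871e-06,  2.49783351e-01]), 'wrist_force': array([-0.45703552,  0.00833882, -0.28693407]), 'torque': array([ 0.03906477,  0.02316684, -0.0118031 ]), 'grip_force': 0.0, 'finger_gap': 0.9981933927662219}
```

View pics/top0.png

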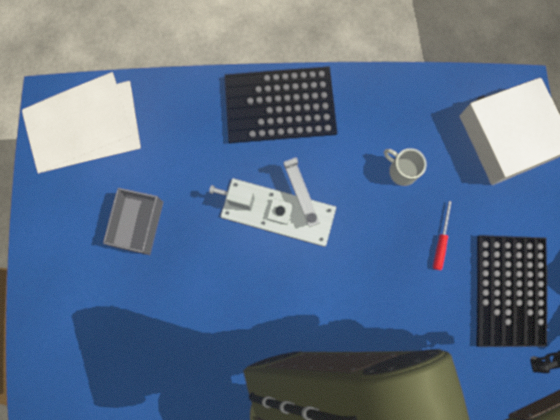

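View pics/side0.png

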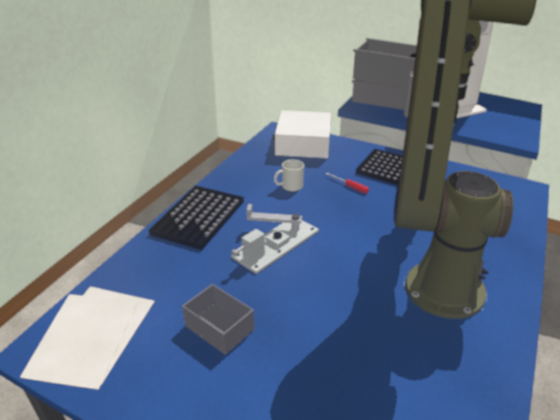

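Top view: pivot near (311,218), guide block (240,198), pin head (212,188), the arm swung out with its lug at (292,162). The mug (406,168), driver (442,235) and bin (133,222) are well clear. The side view agrees. Next I fit the fixture pose from both views.

```bash
cat >> h.py <<'E'
def pts(v):
    x,y,a,s,n=v; u=np.array([np.cos(a),np.sin(a)])
    P=lambda r,z:np.array([x+r*u[0],y+r*u[1],z])
    b=a-s
    return dict(fixture=P(0,0),guide_front=P(.161,.074),guide_rear=P(.221,.074),pin_head=P(n+.1,.074),
      lug_hole=np.array([x+.151*np.cos(b),y+.151*np.sin(b),.074]))
def fit(cs,v0,skip=()):
    ob=[]
    for c in cs:
        for l in("fixture","guide_front","guide_rear","pin_head","lug_hole"):
            if l in skip: continue
            p,k=find(c,l)
            if p is not None and k>.3: ob.append((c,l,np.array(p)))
    f=lambda v:np.concatenate([(proj(c,pts(v)[l])-p)/(c["fx"]/500) for c,l,p in ob])
    r=least_squares(f,v0,loss="soft_l1",f_scale=2,x_scale=[.01,.01,.05,.05,.01])
    for (c,l,p),e in zip(ob,f(r.x).reshape(-1,2)): print(c["shot"],l,np.round(p),np.round(e,1))
    return r.x
E
python3 - <<'E'
from h import *
v=fit([camera("top"),camera("side"),camera("top"),camera("side")],[.512,-.057,1.27,.93,.173]); print(np.round(v,4))
E
```

```text
3 guide_front [253. 202.] [-0.9 -1.4]
3 guide_rear [229. 191.] [0.2 2.4]
3 pin_head [208. 192.] [ 0.2 -3.5]
4 fixture [295. 232.] [-0.1 -0.6]
4 guide_front [260. 236.] [ 0.3 -0.9]
4 guide_rear [248. 244.] [-2.9  0.8]
4 pin_head [233. 254.] [-1.6 -0.1]
4 lug_hole [248. 211.] [ 0.8 -1.2]
5 fixture [311. 221.] [ 0.2 -0. ]
5 guide_front [252. 199.] [-0.2  1.2]
5 guide_rear [228. 191.] [0.8 3.2]
5 pin_head [209. 188.] [-0.1  0.6]
5 lug_hole [293. 161.] [-0.9  1.3]
6 fixture [295. 232.] [-0.4 -0.1]
6 guide_front [258. 237.] [ 1.4 -1. ]
6 guide_rear [247. 244.] [-1.8  0.7]
6 pin_head [230. 254.] [ 1.5 -0.6]
6 lug_hole [251. 212.] [-1.7 -2.2]
[ 0.5097 -0.0536  1.2785  0.9473  0.1773]
```

Call:
{"name": "carry_out", "arguments": {"deltas": [[[0,0.99,-0.71,0,0],[0,0.99,-0.71,0,0],[0,0.99,-0.71,0,0],[0,0.99,-0.71,0,0],[0,0.99,-0.71,0,0],[0,0.99,-0.71,0,0],[0,0.99,-0.71,0,0],[0,0.99,-0.71,0,0],[0,0.99,-0.71,0,0],[0,0.99,-0.71,0,0],[0,0.99,-0.71,0,0],[0,0.99,-0.71,0,0]]]}}

```text
time: 3.7
eef_pos: [0.3841, -0.3008, 0.2315]
tool_rot: [3.141, -0.0, 0.25]
wrist_force: [0.2, -0.1, 0.3]
finger_gap: 1.002
grip_force: 0.0
```

Call:
{"name": "carry_out", "arguments": {"deltas": [[[0,0.99,-0.71,0,0],[0,0.99,-0.71,0,0],[0,0.99,-0.71,0,0],[0,0.99,-0.71,0,0],[0,0.99,-0.71,0,0],[0,0.99,-0.71,0,0],[0,0.99,-0.71,0,0],[0,0.99,-0.71,0,0],[0,0.99,-0.71,0,0],[0,0.99,-0.71,0,0],[0,0.5,-0.35,0,0],[0,0,0,0,-0.53]]]}}

```text
time: 5.2
eef_pos: [0.5898, -0.0562, 0.2311]
tool_rot: [3.142, 0.0, 0.333]
wrist_force: [-0.8, -0.4, -0.4]
finger_gap: 1.002
grip_force: 0.0
```

```bash
python3 - <<'E'
from h import *
c=camera("wrist"); save(c,"w1"); s=state(); print(s["time"],s["eef_pos"],s["tool_rot"])
print(-c["R"].T@c["t"],c["fx"])
v=fit([c,camera("wrist"),camera("top"),camera("side")],[.5097,-.0536,1.2785,.947,.177]); print(np.round(v,4))
E
```

```text
5.25 [ 0.58939008 -0.05661271  0.23109256] [3.14149547e+00 6.02711700e-04 3.34833755e-01]
[ 0.66193565 -0.03187398  0.37305008] 368.404842680505
7 fixture [249. 236.] [-1.   1.1]
7 guide_front [ 85. 162.] [-0.7  1.3]
7 guide_rear [ 21. 122.] [-0.2 -2. ]
7 pin_head [237.  93.] [-341.     4.7]
7 lug_hole [235.  93.] [1.2 0.3]
8 fixture [248. 237.] [ 0.4 -0.4]
8 guide_front [ 84. 164.] [ 0.3 -1.8]
8 guide_rear [ 18. 119.] [ 3. -0.]
8 lug_hole [237.  94.] [-1.4 -0.9]
9 guide_front [253. 200.] [-0.  -0.5]
9 guide_rear [227. 193.] [3.3 0.7]
9 pin_head [211. 192.] [ 7.  -1.7]
10 fixture [296. 231.] [0.  0.3]
10 guide_front [262. 235.] [-1.7 -0.3]
10 guide_rear [247. 246.] [-1.1 -2.4]
10 pin_head [236. 252.] [ 1.7 -2.8]
10 lug_hole [247. 211.] [ 2.4 -1.3]
[ 0.5078 -0.056   1.2629  0.9207  0.1532]
```

View pics/w1.png

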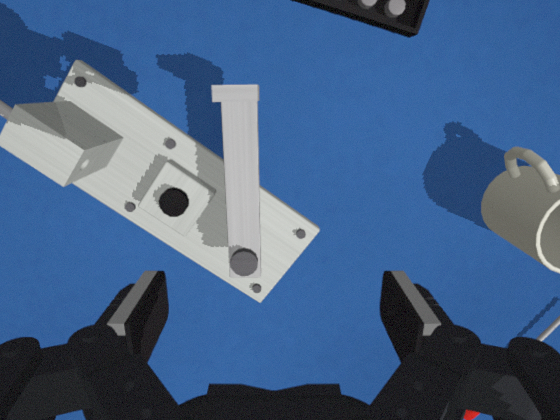

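The arm, nest, guide and tool are all clearly visible. The bar runs from the bolt at (244,262) to the lug at (236,92). I'll straddle the bar, grip it lightly and swing it in.

Call:
{"name": "carry_out", "arguments": {"deltas": [[[0,0.82,-0.56,0,0],[0,0.82,-0.56,0.9,0],[0,0,0,1,0],[0,0,0,1,0],[0,0,0,1,0],[0,0,0,1,0],[0,0,0,1,0],[0,0,0,1,0],[0,0,0,0.74,0],[0,0,0,0,0]]], "squeeze": 20}}

```text
time: 7.65
eef_pos: [0.6175, -0.0162, 0.0378]
tool_rot: [-3.14, 0.004, 0.33]
wrist_force: [0.3, 0.2, -0.3]
finger_gap: 1.003
grip_force: 0.0
```

Call:
{"name": "carry_out", "arguments": {"deltas": [[[0.5,0,0,0,0],[0.5,0,0,0,0],[0.5,0,0,0,0],[1,0,0,0,0],[1,0,0,0,0],[1,0,0,0,0]]], "squeeze": 20}}

```text
time: 8.4
eef_pos: [0.6195, -0.017, 0.041]
tool_rot: [3.141, -0.001, 0.329]
wrist_force: [-1.1, 1.5, 6.1]
finger_gap: 0.345
grip_force: 21.7
```

```bash
python3 - <<'E'
from h import *
c=camera("wrist"); save(c,"w2"); s=state(); print(s["time"],s["eef_pos"],s["tool_rot"],s["wrist_force"],s["finger_gap"],s["grip_force"])
v=fit([camera("top"),camera("side")],[.5085,-.055,1.2685,.94,.177]); print(np.round(v,4))
E
```

```text
8.45 [ 0.61949045 -0.01697881  0.04102607] [ 3.14149373e+00 -1.02165125e-03  3.29229158e-01] [-1.39740106  0.36473718  4.87411934] 0.34773047059085505 21.695346236228943
12 guide_front [253. 201.] [ 0.4 -1.4]
12 guide_rear [228. 191.] [3.  2.1]
12 pin_head [208. 186.] [-0.4 -0. ]
13 fixture [297. 231.] [-1.2  0.5]
13 guide_front [261. 234.] [-0.6  0.3]
13 guide_rear [248. 242.] [-2.3  1.3]
13 pin_head [228. 253.] [0.7 0.1]
13 lug_hole [248. 208.] [2.2 0.5]
[ 0.5083 -0.0579  1.2607  0.9496  0.1872]
```

View pics/w2.png

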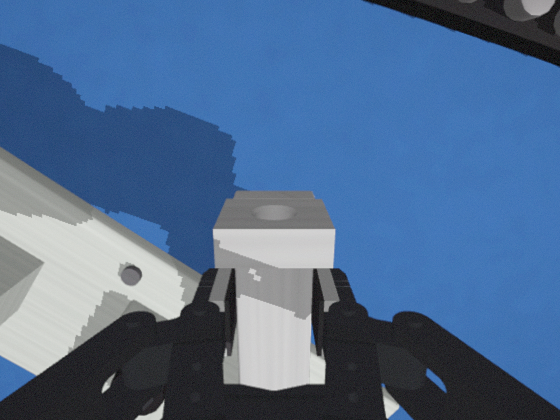

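Gripped: the bar is square between the pads, with the lug and its hole at (273,215) in view. Now I swing it in along the arc, stopping a little short.

Call:
{"name": "carry_out", "arguments": {"deltas": [[[1,-0.014,-0.37,0,-0.52],[1,-0.014,-0.37,0,-0.52],[1,-0.014,-0.37,0,-0.52],[1,-0.014,-0.37,0,-0.52],[1,-0.014,-0.37,0,-0.52],[1,-0.014,-0.37,0,-0.52],[1,-0.014,-0.37,0,-0.52],[1,-0.014,-0.37,0,-0.52],[1,-0.014,-0.37,0,-0.52],[1,-0.014,-0.37,0,-0.52],[1,-0.014,-0.37,0,-0.52],[1,0,0,0,0]]]}}

```text
time: 10.55
eef_pos: [0.5517, 0.0543, 0.041]
tool_rot: [3.14, 0.001, 1.188]
wrist_force: [-0.1, -3.6, 5.2]
finger_gap: 0.341
grip_force: 21.7
```

```bash
python3 - <<'E'
from h import *
c=camera("wrist"); save(c,"w3"); s=state(); print(s["time"],s["eef_pos"],s["tool_rot"],s["wrist_force"],s["finger_gap"],s["grip_force"])
for l in ("guide_front","guide_rear","lug_hole","pin_head"): print(l,find(c,l))
v=fit([c,camera("top"),camera("side")],[.5085,-.055,1.2685,.08,.177],skip=()); print(np.round(v,4))
E
```

```text
10.6 [0.55185896 0.05426233 0.04101319] [3.13976367e+00 4.71004990e-04 1.18730671e+00] [-0.44609611 -2.15614459  6.72746916] 0.3430591280611539 21.795732378959656
guide_front ([228.7, 202.6], 0.9)
guide_rear (None, 0)
lug_hole ([272.8, 232.2], 0.96)
pin_head (None, 0)
14 guide_front [229. 203.] [-0.1  0.4]
14 lug_hole [273. 232.] [ 0.  -0.8]
15 fixture [311. 223.] [ 0.4 -0.4]
15 guide_rear [228. 192.] [2.  2.3]
15 pin_head [209. 185.] [-0.2  3.2]
16 fixture [294. 230.] [1.4 1.7]
16 guide_front [262. 240.] [-1.  -4.6]
16 guide_rear [248. 246.] [-1.8 -1.8]
16 pin_head [233. 255.] [-1.5 -1.7]
16 lug_hole [258. 233.] [ 2.4 -1.1]
[ 0.5061 -0.0549  1.2639  0.0856  0.1786]
```

View pics/w3.png

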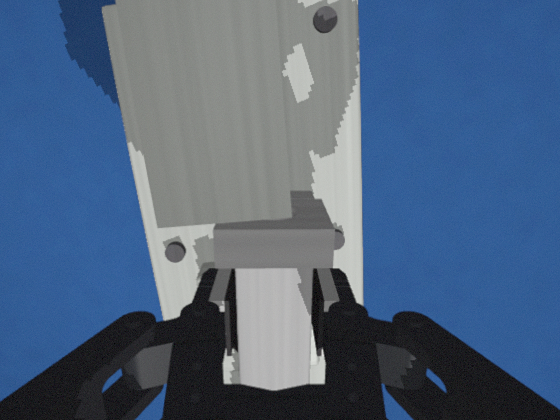

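The lug's top centre is at (274,232) and the guide's front edge is centred near (225,223), which leaves about 0.086 rad to go. This agrees with the fit.

Call:
{"name": "carry_out", "arguments": {"deltas": [[[1,-0.01,-0.2,0,-0.285],[1,-0.01,-0.2,0,-0.285],[1,0,0,0,0],[1,0,0,0,0]]]}}

```text
time: 12.15
eef_pos: [0.5425, 0.0575, 0.041]
tool_rot: [3.14, -0.0, 1.272]
wrist_force: [-1.0, -1.6, 7.9]
finger_gap: 0.344
grip_force: 21.8
```

```bash
python3 - <<'E'
from h import *
c=camera("wrist"); s=state(); print(s["time"],s["eef_pos"],s["tool_rot"],s["wrist_force"])
for l in ("guide_front","lug_hole"): print(l,find(c,l))
im=cv2.resize(c["pixels"][130:290,150:400],(750,480),interpolation=cv2.INTER_CUBIC)
im=np.clip(im.astype(float)*1.4-40,0,255).astype(np.uint8)
cv2.imwrite("pics/w4.png",im[...,::-1])
v=fit([c,camera("top"),camera("side")],[.5085,-.055,1.2685,.0,.177]); print(np.round(v,4))
E
```

```text
12.2 [0.54255743 0.05753817 0.04102615] [ 3.14010470e+00 -6.97306795e-05  1.27226640e+00] [-0.88789049 -1.28731899  7.88613606]
guide_front ([274.0, 199.1], 0.58)
lug_hole ([269.7, 230.2], 0.76)
17 guide_front [274. 199.] [0.1 0.5]
17 lug_hole [270. 230.] [-0.1 -0.4]
18 fixture [312. 219.] [0.  0.8]
18 guide_rear [227. 194.] [2.4 0.5]
18 pin_head [209. 189.] [-0.8 -0.2]
19 fixture [295. 231.] [-0.8  0. ]
19 guide_front [261. 235.] [-0.8  0.3]
19 guide_rear [247. 243.] [-0.4  1.8]
19 pin_head [231. 254.] [ 0.7 -0.6]
19 lug_hole [298. 230.] [-35.4   4.3]
[ 0.5125 -0.0563  1.3002 -0.0111  0.1796]
```

View pics/w4.png

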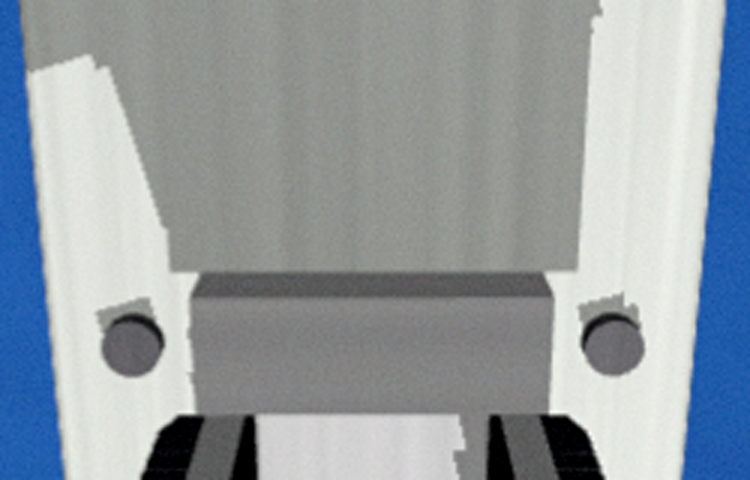

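The arm is aligned: the lug spans 192–552 (centre 372) and the guide 170–577 (centre 373), with parallel edges. Now I release, lift, and go behind the pin head.

Call:
{"name": "carry_out", "arguments": {"deltas": [[[0.5,0,0,0,0],[0.3,0,0,0,0],[0.2,0,0,0,0],[0.2,0,0,-0.8,0],[0.2,0,0,-1,0],[0.2,0,0,-1,0],[0.2,0,0,-1,0],[0.2,0,0,0,0]]]}}

```text
time: 14.15
eef_pos: [0.5433, 0.058, 0.137]
tool_rot: [3.138, -0.001, 1.273]
wrist_force: [0.8, 0.3, 0.6]
finger_gap: 0.795
grip_force: 0.0
```

Call:
{"name": "carry_out", "arguments": {"deltas": [[[1,1,0,0,0],[1,1,0,0,0],[1,1,0,0,0],[1,1,0,0,0],[1,1,0,0,0],[1,1,0,0,0],[1,1,0,0,0],[1,0.8,0,0,0],[1,0,0,0,0],[1,0,0,0,0]]]}}

```text
time: 15.4
eef_pos: [0.5987, 0.2439, 0.135]
tool_rot: [-3.141, 0.001, 1.273]
wrist_force: [-0.4, 0.3, 0.3]
finger_gap: 0.002
grip_force: 0.0
```

```bash
python3 - <<'E'
from h import *
s=state(); print(s["time"],s["eef_pos"],s["tool_rot"],s["finger_gap"])
c=camera("wrist");t=camera("top");d=camera("side")
for k in (c,t,d):
  for l in ("pin_head","lug_hole","guide_rear"):
    p,q=find(k,l)
    if p is not None:
        X=atz(k,p,.074)-np.array([.5426,.0575,.074]); u=np.array([np.cos(1.27),np.sin(1.27)])
        print(k["shot"],l,np.round(p),q,"r",round(.118+X[:2]@u,4),"y",round(-X[0]*u[1]+X[1]*u[0],4))
a=c["pixels"]; b=d["pixels"][150:330,150:390]
save(c,"w5a")
cv2.imwrite("pics/w5.png",np.hstack([cv2.resize(a,(400,300)),cv2.resize(b,(400,300))])[...,::-1])
E
```

```text
15.4 [0.59868029 0.24388083 0.13500442] [-3.14116426e+00  7.94763756e-04  1.27276040e+00] 0.002014227684140091
20 guide_rear [275. 353.] 0.92 r 0.2211 y -0.0
21 pin_head [259. 200.] 0.74 r 0.1447 y -0.0053
21 lug_hole [258. 203.] 0.61 r 0.1459 y 0.0032
21 guide_rear [228. 190.] 0.84 r 0.2307 y -0.0083
22 pin_head [234. 254.] 0.55 r 0.2777 y 0.0092
22 lug_hole [263. 235.] 0.97 r 0.1549 y 0.0042
22 guide_rear [246. 245.] 0.74 r 0.223 y 0.0034
```

View pics/w5.png

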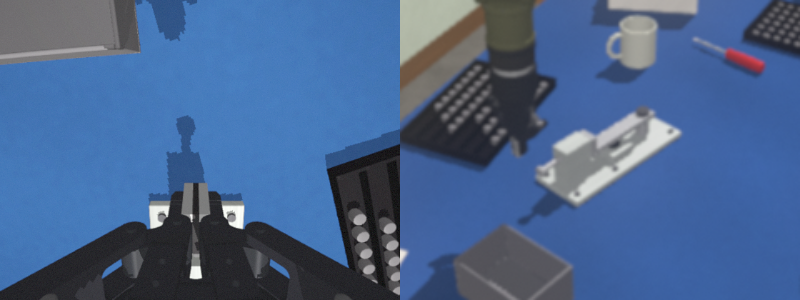

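The fingers are shut and clear behind the guide: in the wrist view the guide's rear edge is centred under the fingertips, and the bin is off at upper left. I descend and start pushing.

Call:
{"name": "carry_out", "arguments": {"deltas": [[[1,0,0,0.8,0],[1,0,0,0.8,0],[1,0,0,0.8,0],[1,0,0,0.76,0],[1,0,0,0,0],[1,-0.4,0,0,0],[1,-0.4,0,0,0],[1,-0.3,0,0,0],[1,-0.3,0,0,0],[1,0,0,0,0]]]}}

```text
time: 17.25
eef_pos: [0.5888, 0.2101, 0.0567]
tool_rot: [3.141, 0.0, 1.272]
wrist_force: [-0.0, 0.6, -0.3]
finger_gap: -0.001
grip_force: 0.0
```

```bash
python3 - <<'E'
from h import *
s=state(); print(s["time"],s["eef_pos"],s["tool_rot"],s["wrist_force"])
d=camera("side");t=camera("top")
for k in (t,d):
  for l in ("pin_head","lug_hole","guide_rear"):
    p,q=find(k,l)
    if p is not None:
        X=atz(k,p,.074)-np.array([.5426,.0575,.074]); u=np.array([np.cos(1.2727),np.sin(1.2727)])
        print(k["shot"],l,np.round(p),q,"r",round(.118+X[:2]@u,4),"y",round(-X[0]*u[1]+X[1]*u[0],4))
b=d["pixels"][190:280,200:320]
cv2.imwrite("pics/s6.png",cv2.resize(b,(720,540),interpolation=cv2.INTER_CUBIC)[...,::-1])
E
```

```text
17.25 [0.58876459 0.21006501 0.05667235] [3.14111305e+00 3.17069953e-05 1.27200298e+00] [-0.01935879  0.60369332 -0.27451514]
24 lug_hole [258. 199.] 0.84 r 0.1479 y -0.0083
24 guide_rear [230. 193.] 0.86 r 0.2224 y -0.0028
23 pin_head [235. 252.] 0.59 r 0.2694 y 0.0023
23 lug_hole [263. 232.] 0.92 r 0.1452 y -0.006
23 guide_rear [292. 187.] 0.61 r -0.1099 y -0.1154
```

View pics/s6.png

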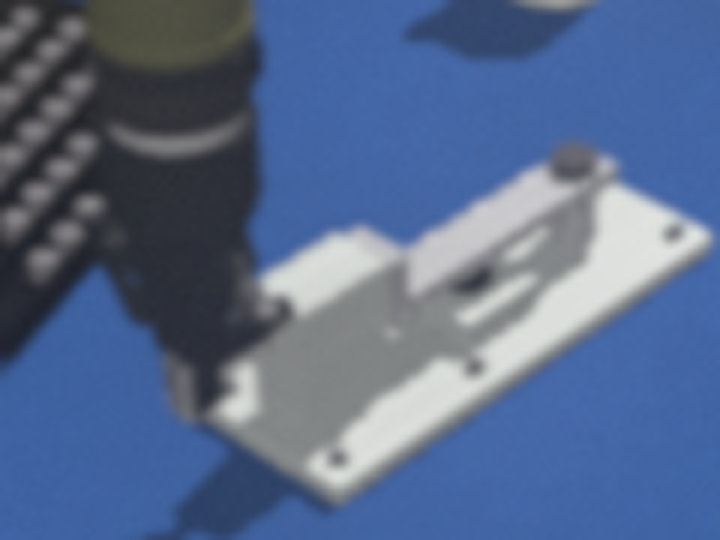

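The fingers stand right at the pin head, around (210,390), and the arm is in line. Now the slow push.

Call:
{"name": "carry_out", "arguments": {"deltas": [[[1,-0.2,0,0,0],[1,-0.2,0,0,0],[1,-0.2,0,0,0],[1,-0.2,0,0,0],[1,0,0,0,0]]]}}

```text
time: 18.27
eef_pos: [0.5823, 0.1906, 0.056]
tool_rot: [-3.141, 0.001, 1.272]
wrist_force: [1.0, -0.3, 0.3]
finger_gap: -0.002
grip_force: 0.0
```

Call:
{"name": "carry_out", "arguments": {"deltas": [[[1,-0.16,0,0,0],[1,-0.16,0,0,0],[1,-0.04,0,0,0],[1,0,0,0,0]]]}}

```text
time: 18.77
eef_pos: [0.5801, 0.1828, 0.0563]
tool_rot: [-3.142, 0.0, 1.273]
wrist_force: [-0.3, 1.5, -0.6]
finger_gap: 0.001
grip_force: 0.0
```

Call:
{"name": "carry_out", "arguments": {"deltas": [[[1,-0.12,0,0,0],[1,-0.12,0,0,0],[1,0,0,0,0]]]}}

```text
time: 19.15
eef_pos: [0.5783, 0.177, 0.0563]
tool_rot: [-3.142, 0.0, 1.272]
wrist_force: [0.1, -0.3, -1.0]
finger_gap: -0.003
grip_force: 0.0
```

Call:
{"name": "carry_out", "arguments": {"deltas": [[[1,-0.06,0,0,0],[1,0,0,0,0]]]}}

```text
time: 19.4
eef_pos: [0.578, 0.1757, 0.0563]
tool_rot: [3.142, 0.0, 1.273]
wrist_force: [-0.9, 0.2, -0.4]
finger_gap: 0.001
grip_force: 0.0
```

```bash
python3 - <<'E'
from h import *
s=state(); X=s["eef_pos"]-np.array([.5426,.0575,0]); u=np.array([np.cos(1.2727),np.sin(1.2727)])
print(s["time"],s["eef_pos"],s["wrist_force"],"r",.118+X[:2]@u)
c=camera("wrist");d=camera("side")
for l in ("pin_head","pin_nose","lug_hole"):
  for k in(c,d): print(l,find(k,l))
b=d["pixels"][190:280,200:320]
cv2.imwrite("pics/s7.png",np.hstack([cv2.resize(b,(400,300),interpolation=cv2.INTER_CUBIC),cv2.resize(c["pixels"],(400,300))])[...,::-1])
E
```

```text
19.4 [0.57799854 0.17571941 0.05632472] [-0.88186268  0.22101048 -0.390153  ] r 0.24140220352692354
pin_head (None, 0)
pin_head (None, 0)
pin_nose (None, 0)
pin_nose (None, 0)
lug_hole (None, 0)
lug_hole ([260.7, 234.8], 0.7)
```

View pics/s7.png

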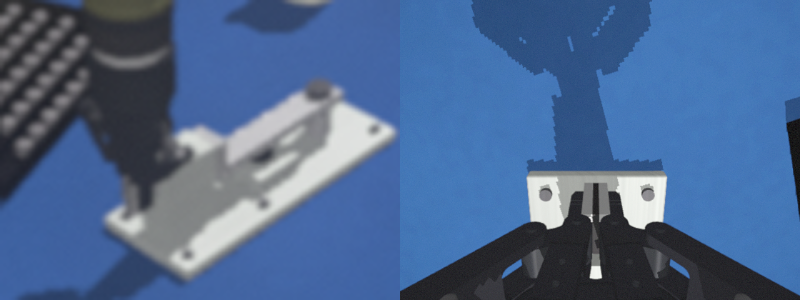

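The fingers are now over the rear plate edge, close behind the guide, and the head is hidden. I keep going in small steps until the force rises.

Call:
{"name": "carry_out", "arguments": {"deltas": [[[1,-0.05,0,0,0],[1,-0.05,0,0,0]]]}}

```text
time: 20.05
eef_pos: [0.5777, 0.1748, 0.0564]
tool_rot: [-3.141, -0.003, 1.273]
wrist_force: [1.6, 6.3, -3.3]
finger_gap: 0.002
grip_force: 3.7
```

Call:
{"name": "carry_out", "arguments": {"deltas": [[[1,-0.05,0,0,0],[1,0,0,0,0]]]}}

```text
time: 20.3
eef_pos: [0.5777, 0.1748, 0.0564]
tool_rot: [-3.141, -0.005, 1.274]
wrist_force: [2.6, 8.3, -4.2]
finger_gap: -0.001
grip_force: 4.5
```

Call:
{"name": "carry_out", "arguments": {"deltas": [[[1,-0.05,0,0,0],[1,0,0,0,0]]]}}

```text
time: 20.55
eef_pos: [0.5777, 0.1748, 0.0565]
tool_rot: [-3.141, -0.008, 1.275]
wrist_force: [4.0, 12.0, -6.0]
finger_gap: 0.0
grip_force: 6.3
```

The push stops hard at r ≈ 0.240, where the head should seat (0.229 plus 11 mm of half finger). I back off, rise and look.

Call:
{"name": "carry_out", "arguments": {"deltas": [[[1,0.4,0,0,0],[1,0.8,0,0,0],[1,1,0,0,0],[1,0,0,-1,0],[1,0,0,-1,0],[1,0,0,-1,0],[1,0,0,-1,0],[1,-1,0,-1,0],[1,-1,0,-0.5,0],[1,-1,0,0,0],[1,-1,0,0,0],[1,-1,0,0,0]]]}}

```text
time: 22.05
eef_pos: [0.5546, 0.1023, 0.1926]
tool_rot: [-3.14, 0.001, 1.272]
wrist_force: [-0.4, -0.6, 0.2]
finger_gap: 0.001
grip_force: 0.0
```

Call:
{"name": "carry_out", "arguments": {"deltas": [[[1,-1,0,0,0],[1,-1,0,0,0],[1,-1,0,0,0],[1,0,0,0,0]]]}}

```text
time: 22.55
eef_pos: [0.5324, 0.0304, 0.1928]
tool_rot: [-3.14, 0.001, 1.27]
wrist_force: [-0.5, 1.0, -0.1]
finger_gap: -0.002
grip_force: 0.0
```

```bash
python3 - <<'E'
from h import *
s=state(); print(s["time"],s["eef_pos"],s["wrist_force"])
c=camera("wrist");d=camera("side");o=np.array([.5426,.0575,.074]); u=np.array([np.cos(1.2727),np.sin(1.2727)])
for l in ("pin_head","pin_nose","lug_hole","guide_front","guide_rear"):
  for k in(c,d):
    p,q=find(k,l)
    if p is not None:
        X=atz(k,p,.074)-o; print(k["shot"],l,np.round(p),q,"r",round(.118+X[:2]@u,4),"y",round(-X[0]*u[1]+X[1]*u[0],4))
q=lambda r:np.append(o[:2]+(r-.118)*u,.074)
print("expect nose",proj(c,q(.129)),"head",proj(c,q(.229)))
b=d["pixels"][190:280,200:320]
cv2.imwrite("pics/s8.png",np.hstack([cv2.resize(b,(400,300),interpolation=cv2.INTER_CUBIC),cv2.resize(c["pixels"],(400,300))])[...,::-1])
E
```

```text
22.55 [0.5324303  0.03037274 0.19282654] [-0.46006495  0.96260958 -0.09916109]
28 pin_head [244. 248.] 0.39 r 0.2392 y 0.0079
27 pin_nose [278. 145.] 0.83 r 0.1275 y -0.0017
27 lug_hole [275. 112.] 0.57 r 0.1499 y 0.0005
28 lug_hole [263. 236.] 0.88 r 0.1568 y 0.0072
27 guide_front [274.  94.] 0.69 r 0.1617 y 0.0007
27 guide_rear [274. 112.] 0.48 r 0.15 y 0.0007
28 guide_rear [250. 244.] 0.97 r 0.213 y 0.006
expect nose [275.62608144 142.48965058] head [275.33796555 -15.35835881]
```

View pics/s8.png

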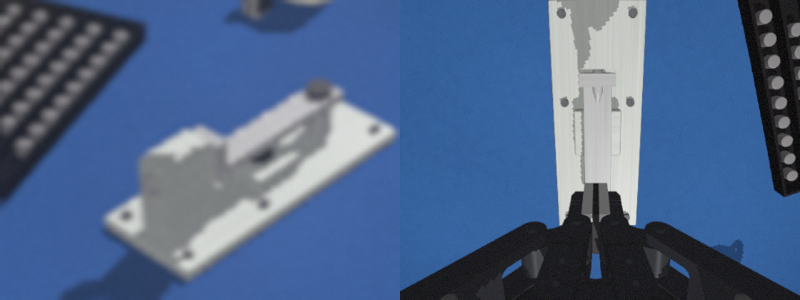

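The pin's nose sticks out through the lug at r ≈ 0.128 (home is 0.129), the arm is in line, and the robot is clear of everything. Handing in.

```bash
python3 -c "
from station import *
print(close_job())"
```

```text
the job is handed in; nothing more can be done
None
```

The hold-down arm is turned in line and the locking pin is pushed through the lug, its head up against the guide block; the job is handed in at about 22.6 s with the robot clear and the mug, bin and screwdriver not approached, though the interface returned no verdict.

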